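# Put washed jars on the tray and lid them from the nested pile

### The job

The washed amber jars standing about the bench are ready to be put away: stand every one of them upright in the steel tray and close each with one lid taken from the top of the nested pile, so that the lid sits level with its flange flat on the jar's rim. Any lid left over stays nested on its blue stand. Leave the other things on the bench where they are.

Things in the scene. Friction and masses are not known exactly. Their poses are not given: they have to be found in the camera images.
- tray: fixed square steel tray, 220 x 220 mm outside, walls 5 mm thick, the walls' tops 16 mm above the bench; origin under its centre, at bench height; x and y run along its sides, z up. Its inner floor is 5 mm above the bench and 210 x 210 mm: room for four jars, two by two, 100 mm apart
- stand: fixed blue round stand, 76 mm across, carrying the pile of nested lids; origin under its centre at bench height, z up. Flat top 12 mm above the bench, with a centring knob 24 mm across and 15 mm high on it. Four lids start nested on it, each 21 mm above the one below, the lowest lid's origin 12 mm above the bench
- lid0: white lid, green knob, 40 g; all four alike, any fits any jar. Origin on its axis at the skirt's lower edge, z up. Skirt: hollow ring 44 mm across, 34 mm inside, z 0 to 16 mm, nests over the knob beneath with 5 mm play. Flange: 58 mm across, z 16 to 21. Knob, to grip from above: 24 mm across, z 21 to 36. Seated, its origin is 39 mm above the jar's, with 3 mm sideways play
- lid1: white lid, green knob, 40 g; all four alike, any fits any jar. Origin on its axis at the skirt's lower edge, z up. Skirt: hollow ring 44 mm across, 34 mm inside, z 0 to 16 mm, nests over the knob beneath with 5 mm play. Flange: 58 mm across, z 16 to 21. Knob, to grip from above: 24 mm across, z 21 to 36. Seated, its origin is 39 mm above the jar's, with 3 mm sideways play
- lid2: white lid, green knob, 40 g; all four alike, any fits any jar. Origin on its axis at the skirt's lower edge, z up. Skirt: hollow ring 44 mm across, 34 mm inside, z 0 to 16 mm, nests over the knob beneath with 5 mm play. Flange: 58 mm across, z 16 to 21. Knob, to grip from above: 24 mm across, z 21 to 36. Seated, its origin is 39 mm above the jar's, with 3 mm sideways play
- lid3: white lid, green knob, 40 g; all four alike, any fits any jar. Origin on its axis at the skirt's lower edge, z up. Skirt: hollow ring 44 mm across, 34 mm inside, z 0 to 16 mm, nests over the knob beneath with 5 mm play. Flange: 58 mm across, z 16 to 21. Knob, to grip from above: 24 mm across, z 21 to 36. Seated, its origin is 39 mm above the jar's, with 3 mm sideways play
- jar0: open empty amber glass jar, a straight cylinder 60 mm outside diameter, 55 mm high, mouth 50 mm across, wall 5 mm, floor 6 mm thick; origin at the centre of its underside, z up. About 0.16 kg. Gripped across its outside from above. Three or four jars are present; an absent one always reads None
- jar1: open empty amber glass jar, a straight cylinder 60 mm outside diameter, 55 mm high, mouth 50 mm across, wall 5 mm, floor 6 mm thick; origin at the centre of its underside, z up. About 0.16 kg. Gripped across its outside from above. Three or four jars are present; an absent one always reads None
- jar2: open empty amber glass jar, a straight cylinder 60 mm outside diameter, 55 mm high, mouth 50 mm across, wall 5 mm, floor 6 mm thick; origin at the centre of its underside, z up. About 0.16 kg. Gripped across its outside from above. Three or four jars are present; an absent one always reads None
- jar3: open empty amber glass jar, a straight cylinder 60 mm outside diameter, 55 mm high, mouth 50 mm across, wall 5 mm, floor 6 mm thick; origin at the centre of its underside, z up. About 0.16 kg. Gripped across its outside from above. Three or four jars are present; an absent one always reads None
- tin: bystander, loose, to be left alone: aluminium tin, a plain disc 44 mm across and 28 mm high; origin at its underside
- mortar: bystander, loose, to be left alone: white ceramic mortar bowl, 84 mm across, 45 mm high; origin at its underside
- oil_bottle: bystander, loose, to be left alone: amber bottle with black cap, 42 mm across, 95 mm high; origin at its underside
- serum_bottle: bystander, loose, to be left alone: green bottle with white cap, 42 mm across, 95 mm high; origin at its underside
- cream_pot: bystander, loose, to be left alone: closed white pot with a brass-coloured cap, 56 mm across, 45 mm high; origin at its underside
Not all that is in view belongs to the job. What is shaped like the jar3 but purple is not meant. Leave any red look-alike of the jar1 alone.

How it is judged:
At the end, for the whole second after the job is handed in: Each jar stands upright (4 deg) at rest on the tray floor, axis within 82 mm of the tray centre along each side, with a lid on it: axes within 8 mm, lid origin 36-42 mm above the jar origin, level (4 deg). Lids not on tray jars are nested level on the stand within 12 mm of its axis, at rest (x of jar0 in the frame of tray between -0.082 and 0.082 m and y of jar0 in the frame of tray between -0.082 and 0.082 m and z of jar0 in the frame of tray between 0.002 and 0.009 m and angle between each of jar0, jar1, jar2, jar3's own z axis and vertical below 0.07 rad and linear speed of each of jar0, jar1, jar2, jar3, lid0, lid1, lid2, lid3 below 0.03 m/s and ((horizontal distance between lid0 and jar0 below 0.008 m and z of lid0 in the frame of jar0 between 0.036 and 0.042 m and angle between lid0's own z axis and vertical below 0.07 rad) or (horizontal distance between lid1 and jar0 below 0.008 m and z of lid1 in the frame of jar0 between 0.036 and 0.042 m and angle between lid1's own z axis and vertical below 0.07 rad) or (horizontal distance between lid2 and jar0 below 0.008 m and z of lid2 in the frame of jar0 between 0.036 and 0.042 m and angle between lid2's own z axis and vertical below 0.07 rad) or (horizontal distance between lid3 and jar0 below 0.008 m and z of lid3 in the frame of jar0 between 0.036 and 0.042 m and angle between lid3's own z axis and vertical below 0.07 rad)) and x of jar1 in the frame of tray between -0.082 and 0.082 m and y of jar1 in the frame of tray between -0.082 and 0.082 m and z of jar1 in the frame of tray between 0.002 and 0.009 m and ((horizontal distance between lid0 and jar1 below 0.008 m and z of lid0 in the frame of jar1 between 0.036 and 0.042 m and angle between lid0's own z axis and vertical below 0.07 rad) or (horizontal distance between lid1 and jar1 below 0.008 m and z of lid1 in the frame of jar1 between 0.036 and 0.042 m and angle between lid1's own z axis and vertical below 0.07 rad) or (horizontal distance between lid2 and jar1 below 0.008 m and z of lid2 in the frame of jar1 between 0.036 and 0.042 m and angle between lid2's own z axis and vertical below 0.07 rad) or (horizontal distance between lid3 and jar1 below 0.008 m and z of lid3 in the frame of jar1 between 0.036 and 0.042 m and angle between lid3's own z axis and vertical below 0.07 rad)) and x of jar2 in the frame of tray between -0.082 and 0.082 m and y of jar2 in the frame of tray between -0.082 and 0.082 m and z of jar2 in the frame of tray between 0.002 and 0.009 m and ((horizontal distance between lid0 and jar2 below 0.008 m and z of lid0 in the frame of jar2 between 0.036 and 0.042 m and angle between lid0's own z axis and vertical below 0.07 rad) or (horizontal distance between lid1 and jar2 below 0.008 m and z of lid1 in the frame of jar2 between 0.036 and 0.042 m and angle between lid1's own z axis and vertical below 0.07 rad) or (horizontal distance between lid2 and jar2 below 0.008 m and z of lid2 in the frame of jar2 between 0.036 and 0.042 m and angle between lid2's own z axis and vertical below 0.07 rad) or (horizontal distance between lid3 and jar2 below 0.008 m and z of lid3 in the frame of jar2 between 0.036 and 0.042 m and angle between lid3's own z axis and vertical below 0.07 rad)) and x of jar3 in the frame of tray between -0.082 and 0.082 m and y of jar3 in the frame of tray between -0.082 and 0.082 m and z of jar3 in the frame of tray between 0.002 and 0.009 m and ((horizontal distance between lid0 and jar3 below 0.008 m and z of lid0 in the frame of jar3 between 0.036 and 0.042 m and angle between lid0's own z axis and vertical below 0.07 rad) or (horizontal distance between lid1 and jar3 below 0.008 m and z of lid1 in the frame of jar3 between 0.036 and 0.042 m and angle between lid1's own z axis and vertical below 0.07 rad) or (horizontal distance between lid2 and jar3 below 0.008 m and z of lid2 in the frame of jar3 between 0.036 and 0.042 m and angle between lid2's own z axis and vertical below 0.07 rad) or (horizontal distance between lid3 and jar3 below 0.008 m and z of lid3 in the frame of jar3 between 0.036 and 0.042 m and angle between lid3's own z axis and vertical below 0.07 rad)) and ((horizontal distance between lid0 and stand below 0.012 m and angle between lid0's own z axis and vertical below 0.07 rad and z of lid0 in the frame of stand between 0.009 and 0.08 m) or (horizontal distance between lid0 and tray below 0.13 m and height (world z) of lid0 above 0.036 m)) and ((horizontal distance between lid1 and stand below 0.012 m and angle between lid1's own z axis and vertical below 0.07 rad and z of lid1 in the frame of stand between 0.009 and 0.08 m) or (horizontal distance between lid1 and tray below 0.13 m and height (world z) of lid1 above 0.036 m)) and ((horizontal distance between lid2 and stand below 0.012 m and angle between lid2's own z axis and vertical below 0.07 rad and z of lid2 in the frame of stand between 0.009 and 0.08 m) or (horizontal distance between lid2 and tray below 0.13 m and height (world z) of lid2 above 0.036 m)) and ((horizontal distance between lid3 and stand below 0.012 m and angle between lid3's own z axis and vertical below 0.07 rad and z of lid3 in the frame of stand between 0.009 and 0.08 m) or (horizontal distance between lid3 and tray below 0.13 m and height (world z) of lid3 above 0.036 m))); the robot touches nothing.
It fails at once if a bystander (tin, mortar, bottle or pot) is moved by more than 6 cm (distance of any of tin, mortar, oil_bottle, serum_bottle, cream_pot from where it was at the start of the episode above 0.06 m).
It fails at once if the mortar, a bottle or the cream pot is knocked over (angle between any of mortar, oil_bottle, serum_bottle, cream_pot's own z axis and vertical above 0.9 rad).
Of jar0, jar1, jar2, jar3 only 3 to 4 are there at a start; the rules pass over those that are not, and their reading is None.
At some moment in a run one of jar0, jar1, jar2, jar3 may be knocked a few centimetres aside while the robot is not near it.
It also fails if it takes over 210 s, if anything falls off the work surface, if the arm or the gripper's body presses on something with over 40 N, if the wrist force passes 120 N, or if a joint passes its speed limit or range.

### The arm

A 7-joint arm with a two-finger parallel gripper is mounted at the origin on the work surface. World frame = base frame: x ahead of the robot, y to its left, z up, the work surface at z = 0. Lengths are in m, angles in rad, forces in N, time in s.
With the tool pointing down it reaches from about 0.425 to 0.8 m from the base axis. Payload 8.3 kg.
Tool frame: the origin (TCP) lies at the very end of the fingers, on their centre line; the grasp point (between the pads) lies 19 mm behind it; z points along the fingers, y is the line along which they close (so a half turn about z gives the same grasp; the last joint's range is limited). The gripper opens to 85 mm and grips with 20 to 120 N. Pads are 22 mm wide; open, the fingers measure 114 mm over their backs; the gripper's body (76 mm by 85 mm) begins 54 mm behind the grasp point. The pads swing forward as they close: fully open they stand 13 mm farther back than shut.
Start: joints at [-1.276, 0.383, 0.016, 1.37, -0.006, 1.388, -0.046], TCP at [0.219, 0.585, 0.209] pointing down, gripper open.
Joint ranges: [-2.95, 2.95], [-0.25, 2.06], [-1.52, 1.56], [0.18, 2.33], [-1.44, 4.58], [0.02, 2.06], [-3.01, 3.01]. Speed limits (rad/s): [2.39, 2.39, 3.01, 3.01, 3.14, 3.14, 3.14].

### API

Orientations are given as a unit quaternion [x, y, z, w].
In Python, from cell import arm gives the robot as it stands. Calls block until the motion is done:
- arm.goto(position, orientation): joint-space move of the TCP to a pose.
- arm.line_to(position, attitude=None, rate=0.15, stop_force=None): straight line of the TCP; attitude=None keeps the orientation; rate is the mean speed in m/s. With stop_force (N) it stops when the force on the tool has changed by that much, and returns True; else False.
- arm.goto_joints(angles): joint-space move.
- arm.gripper_to(opening, effort=None): finger opening in m; effort is the grip in N (None keeps the last); returns when the fingers have stopped.
- arm.hold(seconds).
- arm.solve_ik(position, orientation): joint angles nearest the present ones, or None.
- arm.get_obs(): the state.
- arm.snapshot(name): name is "scene" or "top" or "wrist"; returns a dict with "color" (384x512x3 uint8, red, green, blue), "fovy" (degrees; the focal length in pixels is half the picture's height over the tangent of half this angle, whatever the lens; pixels are square), "cx", "cy" (the principal point, pixels), "T" (4x4, takes a point from camera to world coordinates). Camera axes: x right, y down, z forward; pixel columns grow to the right and rows downward; lengths in m; the calibration is good to about 2 mm. A picture is of the moment at which its call begins. There is no depth.
A pose or a line that the arm cannot do raises arm.PlanningError and nothing moves.
- arm.close_job(): hands the job in; it is judged then, once.
Trained networks look in a picture, given as the dict that the camera call returned (one of the last four; its "shot" number tells which), for a name from the list of things; names that differ only in an ending like _2 or _b are one class to them, and where a whole thing is asked for, a point or a joint stands for the part that bears it (a point fixed in the world has none). Each returns a list of dicts, best first, with "p" (0 to 1); they miss things now and then, are a little off and sometimes report something else, mostly with a low value. They report only what shows in the picture. A call takes as long as a camera call. They do not tell look-alikes from the thing itself.
- arm.spot_in(picture, query): "box" ([centre column, centre row, width, height] in pixels, round what is visible of it).
- arm.mark_of(picture, query): "xy" ([column, row] in pixels: a listed point, or the origin of a listed thing).
The state is a dict: "t": time; "q": joint angles; "dq": joint speeds; "effort": joint torques, N m; "eef_pos": TCP position; "eef_rot": TCP orientation; "ft_force": force on the tool from outside, world axes, zero at the start; "ft_torque": the same for the moment, N m; "grip_width": finger opening in m; "grip_force": force on a finger pad.
Only numpy, scipy, OpenCV 4.12 (cv2) and the standard library are available. Lean on these libraries where they do the work, as an engineer would, in place of code of your own. Each camera call takes 0.05 s, during which the arm holds its last target. There are 200 camera calls.

## Working session

There is one attempt and no reset: what is moved stays moved. The work goes in short steps, each a Python script; the robot and the scene stay as the last script left them, time stands still between calls to the robot, and variables do not carry over. Pictures are saved under pics/ and viewed, at most 14 in all, crops included, and the job is handed in when it is done.

```bash
mkdir -p pics; ls; cat > h.py <<'E'
import numpy as np, cv2
from cell import arm
def save(p,n): cv2.imwrite('pics/'+n,cv2.cvtColor(p['color'],cv2.COLOR_RGB2BGR))
def ray(p,uv,z):
    f=p['color'].shape[0]/2/np.tan(np.radians(p['fovy'])/2)
    T=np.array(p['T']); d=T[:3,:3]@np.array([(uv[0]-p['cx'])/f,(uv[1]-p['cy'])/f,1]); o=T[:3,3]
    return (o+d*(z-o[2])/d[2])[:2]
def proj(p,X):
    f=p['color'].shape[0]/2/np.tan(np.radians(p['fovy'])/2)
    T=np.array(p['T']); c=T[:3,:3].T@(np.array(X)-T[:3,3]); return np.array([p['cx']+f*c[0]/c[2],p['cy']+f*c[1]/c[2]])
E
python3 - <<'E'
from h import *
for c in ('top','scene'):
    p=arm.snapshot(c); save(p,c+'0.png'); print(c,p['fovy'],p['cx'],p['cy'],np.round(p['T'],3).tolist())
    for n in ('jar0','lid0','tray','stand','tin','mortar','oil_bottle','serum_bottle','cream_pot'):
        for m in arm.mark_of(p,n):
            print(n,round(m['p'],2),np.round(m['xy']),np.round(ray(p,m['xy'],0),3))
o=arm.get_obs();print(o['eef_rot'],o['t'])
E
```

```text
pics
top 53.47750275803923 259.6897380360569 189.19296711207033 [[0.02, -0.99, 0.139, 0.387], [-1.0, -0.021, -0.006, 0.025], [0.008, -0.139, -0.99, 1.126], [0.0, 0.0, 0.0, 1.0]]
jar0 0.94 [195. 165.] [0.614 0.215]
jar0 0.92 [220. 223.] [0.442 0.132]
jar0 0.9 [167. 137.] [0.698 0.304]
jar0 0.82 [137. 137.] [0.696 0.393]
jar0 0.78 [168. 224.] [0.437 0.287]
jar0 0.72 [141. 182.] [0.559 0.372]
jar0 0.68 [155. 259.] [0.333 0.317]
jar0 0.66 [129. 218.] [0.45  0.401]
jar0 0.28 [258. 157.] [0.642 0.027]
lid0 0.53 [263. 159.] [0.636 0.011]
lid0 0.53 [261. 154.] [0.653 0.018]
lid0 0.48 [260. 158.] [0.641 0.021]
lid0 0.43 [260. 158.] [0.64  0.019]
tray 0.79 [348. 204.] [ 0.505 -0.243]
tray 0.74 [382. 145.] [ 0.687 -0.35 ]
tray 0.68 [258. 163.] [0.623 0.025]
stand 0.66 [262. 163.] [0.623 0.014]
tin 0.78 [187. 198.] [0.514 0.233]
mortar 0.97 [263. 223.] [0.444 0.007]
mortar 0.19 [141. 182.] [0.559 0.372]
oil_bottle 0.72 [307. 122.] [ 0.753 -0.122]
serum_bottle 0.51 [213. 124.] [0.741 0.166]
serum_bottle 0.17 [164. 222.] [0.439 0.298]
cream_pot 0.79 [383. 145.] [ 0.687 -0.353]
cream_pot 0.53 [263.
[... 438 characters left out ...]
[0.326 0.293]
jar0 0.55 [313. 304.] [0.7   0.289]
lid0 0.78 [233. 211.] [ 0.584 -0.027]
lid0 0.63 [234. 220.] [ 0.607 -0.006]
lid0 0.57 [234. 228.] [0.627 0.01 ]
lid0 0.44 [234. 221.] [ 0.609 -0.004]
tray 0.89 [195. 164.] [ 0.502 -0.229]
tray 0.47 [257. 294.] [0.753 0.17 ]
stand 0.72 [235. 230.] [0.633 0.015]
stand 0.44 [236. 213.] [ 0.585 -0.017]
tin 0.82 [331. 239.] [0.512 0.233]
tin 0.42 [259. 290.] [0.741 0.166]
mortar 0.66 [274. 185.] [0.438 0.01 ]
oil_bottle 0.91 [170. 236.] [ 0.742 -0.108]
oil_bottle 0.48 [276. 186.] [0.441 0.016]
serum_bottle 0.82 [261. 294.] [0.746 0.177]
cream_pot 0.97 [117. 185.] [ 0.698 -0.351]
[ 1.77912280e-01  9.84046350e-01  2.21501933e-06 -2.72889659e-05] 1.0
```

```bash
python3 -c "
import cv2,numpy as np
a=[cv2.imread('pics/%s0.png'%c) for c in('top','scene')]
cv2.imwrite('pics/both.png',cv2.resize(np.hstack([a[0],a[1]]),(800,300)))"
```

```text
(no output)
```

View pics/top0.png

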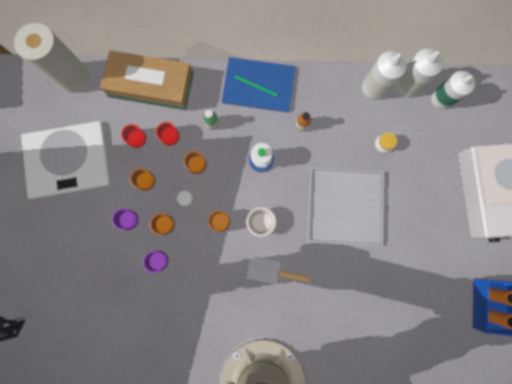

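View pics/scene0.png

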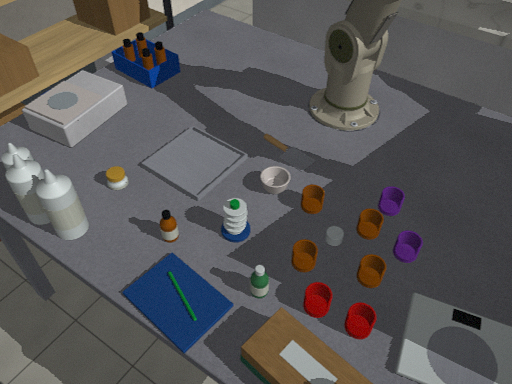

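The top view shows four amber jars at (142,180), (195,163), (220,222) and (162,224). There are two red and two purple look-alikes, the lid pile at (262,158), and the tray with corners near (313,170), (384,172), (382,243) and (309,241). I'll fit silhouettes to get positions.

```bash
cat >> h.py <<'E'
a=np.linspace(0,2*np.pi,60)
def sil(p,xy,r,z0,z1):
    P=[proj(p,[xy[0]+r*np.cos(t),xy[1]+r*np.sin(t),z]) for t in a for z in (z0,z1)]
    h=cv2.convexHull(np.float32(P)); m=cv2.moments(h); return np.array([m['m10'],m['m01']])/m['m00'], m['m00']
def blobs(p,col):
    hsv=cv2.cvtColor(p['color'],cv2.COLOR_RGB2HSV)
    lo,hi=dict(amber=((6,150,60),(19,255,255)),green=((50,120,40),(85,255,255)))[col]
    m=cv2.morphologyEx(cv2.inRange(hsv,lo,hi),cv2.MORPH_CLOSE,np.ones((5,5)))
    return [cv2.convexHull(c) for c in cv2.findContours(m,cv2.RETR_EXTERNAL,cv2.CHAIN_APPROX_NONE)[0]]
def locate(p,col='amber',r=.03,z0=0,z1=.055,amin=.6,amax=1.4):
    """world xy of upright cylinders of that colour, with area ratio"""
    out=[]
    for h in blobs(p,col):
        M=cv2.moments(h)
        if M['m00']<40: continue
        c=np.array([M['m10'],M['m01']])/M['m00']; xy=ray(p,c,(z0+z1)/2)
        for _ in range(6):
            s,A=sil(p,xy,r,z0,z1); xy=xy+ray(p,c,(z0+z1)/2)-ray(p,s,(z0+z1)/2)
        if amin<M['m00']/A<amax: out.append((np.round(xy,4),round(M['m00']/A,2)))
    return out
def Q(yaw): return [np.cos(yaw/2),np.sin(yaw/2),0,0]   # tool down; tool y axis along (sin yaw,-cos yaw)
E
python3 - <<'E'
from h import *
for c in('top','scene'):
    p=arm.snapshot(c)
    print(c,'jars',locate(p)); print('knob',locate(p,'green',.012,.096,.111,.3,2))
    if c=='top':
        k=[ray(p,u,.016) for u in((313,170),(384,172),(382,243),(309,241))]
        print('tray',np.round(k,3).tolist(),np.mean(k,0))
g=arm.get_obs()
print(g['q'])
arm.goto([.60,.215,.22],Q(np.pi/2)); print(arm.get_obs()['t'],arm.get_obs()['q'])
p=arm.snapshot('wrist'); save(p,'w1.png'); print(np.round(p['T'],3).tolist(),locate(p))
E
```

```text
top jars [(array([0.4346, 0.2971]), 0.75), (array([0.446 , 0.1343]), 0.73), (array([0.5629, 0.3614]), 0.73), (array([0.6165, 0.2107]), 0.73)]
knob [(array([ 0.8046, -0.494 ]), 0.9), (array([0.8241, 0.0351]), 1.51)]
tray [[0.603, -0.138], [0.601, -0.349], [0.392, -0.338], [0.394, -0.127]] [ 0.49760137 -0.23786571]
scene jars [(array([0.5606, 0.3611]), 0.89), (array([0.6137, 0.2109]), 0.88), (array([0.4324, 0.2973]), 0.88), (array([0.444 , 0.1347]), 0.87)]
knob [(array([0.9345, 0.29  ]), 0.69), (array([0.771 , 0.1865]), 1.54), (array([0.8937, 0.0793]), 1.4), (array([0.6328, 0.0165]), 0.67)]
[-1.27590494  0.3833921   0.01639423  1.37006062 -0.00631344  1.38817453
 -0.04650974]
3.025 [-0.739714    0.43411011  0.49707333  1.33099355 -0.20497513  1.42713671
 -0.24885722]
[[1.0, 0.005, 0.002, 0.6], [0.005, -0.95, -0.312, 0.296], [-0.0, 0.312, -0.95, 0.386], [0.0, 0.0, 0.0, 1.0]] [(array([0.4463, 0.1326]), 0.92), (array([0.6166, 0.2093]), 0.93), (array([0.4343, 0.2955]), 0.93), (array([0.5627, 0.3597]), 0.93)]
```

View pics/w1.png

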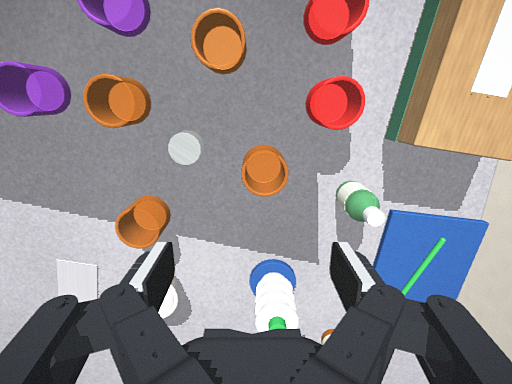

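```bash
cat >> h.py <<'E'
def bestq(xyz,yaw):
    q0=arm.get_obs()['q']; b=[]
    for y in (yaw,yaw+np.pi):
        s=arm.solve_ik(xyz,Q(y))
        if s is not None: b.append((np.abs(np.array(s)-q0).max()+.5*max(0,abs(s[6])-2.2),y))
    return Q(min(b)[1])
def near(L,xy,tol=.06):
    L=sorted((np.hypot(*(l[0]-xy)),tuple(l[0])) for l in L); assert L and L[0][0]<tol,L
    return np.array(L[0][1])
ZT=.022
def movejar(xy,deg,slot):
    p=arm.snapshot('top'); xy=near(locate(p,amin=.5),xy)
    arm.gripper_to(.085)
    q=bestq([*xy,.2],np.radians(deg+90)); arm.goto([*xy,.2],q)
    p=arm.snapshot('top'); x2=near(locate(p,amin=.2),xy); print('top recheck',x2-xy)
    arm.line_to([*xy,ZT],rate=.2)
    arm.gripper_to(.05,40); g=arm.get_obs(); print('grip',g['grip_width'],g['grip_force'],g['t'])
    assert g['grip_width']>.055
    arm.line_to([*xy,.2],rate=.25)
    q=bestq([*slot,.2],np.pi/2); arm.goto([*slot,.2],q)
    hit=arm.line_to([*slot,ZT+.0055],rate=.15,stop_force=8); g=arm.get_obs(); print('placed',hit,g['eef_pos'],g['grip_width'])
    arm.gripper_to(.075); arm.line_to([*slot,.2],rate=.25); print('t',arm.get_obs()['t'])
TC=np.array([.499,-.238])
E
python3 - <<'E'
from h import *
movejar(np.array([.615,.210]),90,TC+[.05,-.05])
p=arm.snapshot('wrist'); save(p,'w2.png'); print(locate(p,z0=.005,z1=.06))
p=arm.snapshot('top');print(locate(p))
E
```

```text
top recheck [-1.e-04 -1.e-04]
grip 0.05772087180019092 40.37556007504463 6.1333
placed True [ 0.5477247  -0.28704764  0.02918658] 0.05740727621785772
t 11.05
[(array([ 0.549 , -0.2857]), 0.91)]
[(array([0.4346, 0.297 ]), 0.75), (array([0.446 , 0.1344]), 0.74), (array([0.563 , 0.3613]), 0.74)]
```

View pics/w2.png

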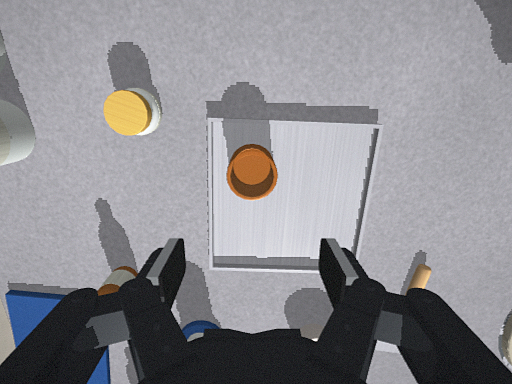

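The jar stands in the tray at pixel (252,172), clear of the walls. The tray's outer corners are about (209,119), (380,124), (355,270) and (211,269), and I'll use them to refine its centre.

```bash
python3 - <<'E'
from h import *
p=arm.snapshot('wrist')
k=[ray(p,u,.016) for u in((209,119),(380,124),(355,270),(211,269))]; print(np.round(k,3).tolist(),np.mean(k,0))
movejar(np.array([.562,.361]),90,TC+[-.05,-.05])
movejar(np.array([.434,.296]),35,TC+[.05,.05])
movejar(np.array([.445,.134]),0,TC+[-.05,.05])
p=arm.snapshot('wrist'); save(p,'w3.png'); print(locate(p,z0=.005,z1=.06,amin=.3))
E
```

```text
[[0.601, -0.346], [0.388, -0.341], [0.393, -0.127], [0.609, -0.13]] [ 0.49780883 -0.23589127]
top recheck [-0.0002  0.0002]
grip 0.05728690786753389 40.64979527145624 15.325
placed True [ 0.44750923 -0.28708776  0.02889349] 0.05744643611497247
t 20.775
top recheck [1.e-04 3.e-04]
grip 0.057122627083655335 41.17759127402678 24.675
placed True [ 0.54786396 -0.18723406  0.02838154] 0.05692632839298527
t 29.6083Traceback (most recent call last):
  File "<stdin>", line 6, in <module>
  File "h.py", line 46, in movejar
    p=arm.snapshot('top'); x2=near(locate(p,amin=.2),xy); print('top recheck',x2-xy)
                              ~~~~^^^^^^^^^^^^^^^^^^^^^^
  File "h.py", line 39, in near
    L=sorted((np.hypot(*(l[0]-xy)),tuple(l[0])) for l in L); assert L and L[0][0]<tol,L
                                                                    ^^^^^^^^^^^^^^^^^
AssertionError: [(np.float64(0.3385183303751807), (np.float64(0.5488), np.float64(-0.1882))), (np.float64(0.42081539895778525), (np.float64(0.4495), np.float64(-0.2865))), (np.float64(0.4323466202018931), (np.float64(0.5493), np.float64(-0.2855))), (np.float64(0.8235251848000764), (np.float64(0.2517), np.float64(-0.666))), (np.float64(0.8355581667364637), (np.float64(0.1906), np.float64(-0.6613)))]
```

```bash
sed -i '/top recheck/d' h.py; python3 - <<'E'
from h import *
print(locate(arm.snapshot('scene')))
arm.goto([.55,.0,.22],bestq([.55,.0,.22],np.pi/2))
movejar(np.array([.445,.134]),0,TC+[-.05,.05])
p=arm.snapshot('wrist'); save(p,'w3.png'); print(locate(p,z0=.005,z1=.06,amin=.3))
E
```

```text
[(array([0.4442, 0.1347]), 0.87), (array([ 0.4429, -0.2897]), 0.86)]Traceback (most recent call last):
  File "<stdin>", line 4, in <module>
  File "h.py", line 43, in movejar
    p=arm.snapshot('top'); xy=near(locate(p,amin=.5),xy)
                              ~~~~^^^^^^^^^^^^^^^^^^^^^^
  File "h.py", line 39, in near
    L=sorted((np.hypot(*(l[0]-xy)),tuple(l[0])) for l in L); assert L and L[0][0]<tol,L
                                                                    ^^^^^^^^^^^^^^^^^
AssertionError: [(np.float64(0.33850438697304946), (np.float64(0.5491), np.float64(-0.1881))), (np.float64(0.4210199638972005), (np.float64(0.4491), np.float64(-0.287))), (np.float64(0.4326597970692447), (np.float64(0.5493), np.float64(-0.2859)))]
```

```bash
sed -i "s/def movejar(xy,deg,slot):/def movejar(xy,deg,slot,cam='top'):/; s/p=arm.snapshot('top'); xy=near/p=arm.snapshot(cam); xy=near/" h.py; python3 - <<'E'
from h import *
movejar(np.array([.445,.134]),0,TC+[-.05,.05],'scene')
p=arm.snapshot('wrist'); save(p,'w3.png'); print(locate(p,z0=.005,z1=.06,amin=.3))
E
```

```text
grip 0.05728480802210517 39.52522410079837 35.2667
placed True [ 0.44756997 -0.18734622  0.02833653] 0.056786708110624716
t 39.7667
[(array([ 0.5481, -0.2822]), 0.83), (array([ 0.4494, -0.2866]), 0.92), (array([ 0.4493, -0.189 ]), 0.93), (array([ 0.5492, -0.1876]), 0.93)]
```

View pics/w3.png

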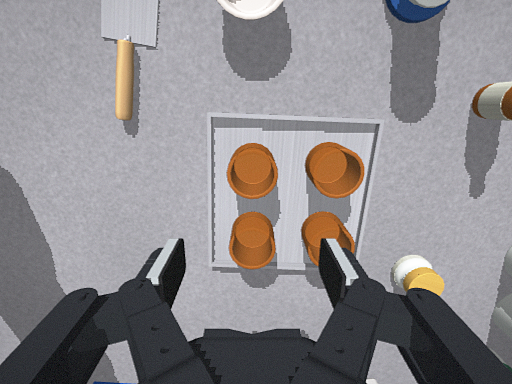

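All four jars stand in the tray, at (252,168), (334,168), (252,240) and (328,238). Next I'll do the first lid.

```bash
cat >> h.py <<'E'
P=np.array([.633,.016]); DZ=.0225
def lid(k,jar,pick=True):
    zl=.012+.021*k; arm.gripper_to(.05)
    q=bestq([*P,zl+.14],np.pi/2); arm.goto([*P,zl+.14],q)
    p=arm.snapshot('wrist'); save(p,f'lid{k}.png'); L=locate(p,'green',.012,zl+.021,zl+.036,.5,1.4); print('knob',L)
    xy=near(L,P,.02)
    arm.line_to([*xy,zl+.06],q); hit=arm.line_to([*xy,zl+DZ],rate=.05,stop_force=6); 
    arm.gripper_to(.015,30); g=arm.get_obs(); print('grip',hit,g['eef_pos'],g['grip_width'],g['grip_force'],g['t'])
    arm.line_to([*xy,zl+.03+DZ],rate=.06); arm.line_to([*xy,.2],rate=.2); print('held',arm.get_obs()['grip_width'])
def close(jar):
    q=bestq([*jar,.2],np.pi/2); arm.goto([*jar,.2],q); arm.line_to([*jar,.09],rate=.2)
    hit=arm.line_to([*jar,.044+DZ-.002],rate=.04,stop_force=5); g=arm.get_obs(); print('down',hit,g['eef_pos'],g['grip_width'],g['ft_force'])
    arm.gripper_to(.05); arm.line_to([*jar,.2],rate=.2); print('t',arm.get_obs()['t'])
J=np.array([[.549,-.2857],[.4494,-.2868],[.549,-.188],[.4493,-.189]])
E
python3 - <<'E'
from h import *
lid(3,J[0])
p=arm.snapshot('scene'); save(p,'s2.png')
a=cv2.imread('pics/lid3.png');b=cv2.imread('pics/s2.png')
cv2.imwrite('pics/c1.png',np.hstack([a[100:384,100:450],b[60:344,100:450]]))
E
```

```text
knob [(array([0.6344, 0.0158]), 0.81), (array([0.8091, 0.0525]), 1.07)]
grip False [0.63444135 0.01580065 0.09759986] 0.015183500028107746 0.0 43.3167
held 0.01472177601521317
```

View pics/c1.png

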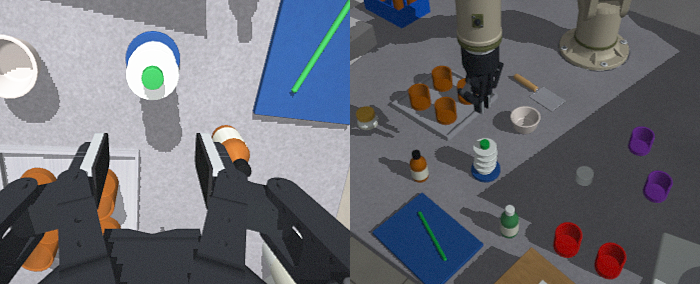

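```bash
python3 - <<'E'
from h import *
arm.gripper_to(.05)
p=arm.snapshot('wrist'); print(locate(p,'green',.012,.096,.111,.3,1.4))
xy=[.6344,.0158]
arm.line_to([*xy,.0985],rate=.1)
def crop(n,z):
    p=arm.snapshot('scene'); u=proj(p,[*xy,z]).astype(int); return cv2.resize(p['color'][u[1]-50:u[1]+50,u[0]-50:u[0]+50],(390,390),interpolation=cv2.INTER_CUBIC)
A=crop('a',.1)
arm.gripper_to(.022,20); g=arm.get_obs(); print(g['grip_width'],g['grip_force'],g['ft_force'])
B=crop('b',.1)
cv2.imwrite('pics/c2.png',np.hstack([A,B])[:,:,::-1])
E
```

```text
[(array([0.6343, 0.016 ]), 0.83), (array([0.8071, 0.0538]), 1.04)]
0.021965527910267468 0.0 [-0.69638774 -0.2402056   0.49369271]
```

View pics/c2.png

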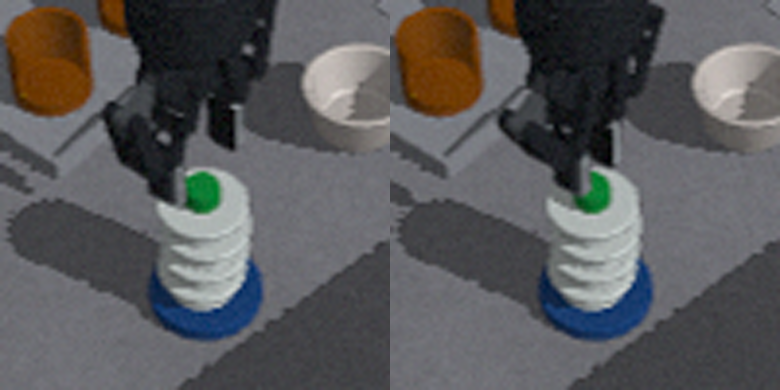

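The fingertips end above the knob, because the pads sit further back than I assumed. I'll feel for the flange and grip relative to that.

```bash
python3 - <<'E'
from h import *
xy=[.6344,.0158]
arm.gripper_to(.034)
print(arm.line_to([*xy,.076],rate=.03,stop_force=3)); z=arm.get_obs()['eef_pos'][2]; print(z)
arm.line_to([*xy,z+.003],rate=.03)
arm.gripper_to(.012,30); g=arm.get_obs(); print(g['eef_pos'],g['grip_width'],g['grip_force'],g['ft_force'])
p=arm.snapshot('scene'); u=proj(p,[*xy,.1]).astype(int); A=cv2.resize(p['color'][u[1]-50:u[1]+50,u[0]-50:u[0]+50],(400,400))
cv2.imwrite('pics/c3.png',A[:,:,::-1])
E
```

```text
False
0.07617327001560592
[0.63445144 0.01581172 0.07931508] 0.02246360376468472 29.290145337581635 [-0.53464484  0.16715971  2.18046104]
```

View pics/c3.png

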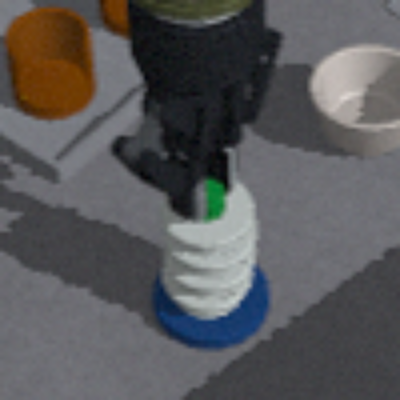

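The knob is held between the pads (215,195) with the pile straight below it. I'll lift it and close the first jar with this offset.

```bash
sed -i 's/DZ=.0225/DZ=.0043/; s/zl+.06\],q)/zl+.045],q)/' h.py; python3 - <<'E'
from h import *
xy=[.6344,.0158]
arm.line_to([*xy,.11],rate=.06); arm.line_to([*xy,.2],rate=.2); g=arm.get_obs(); print('held',g['grip_width'],g['t'])
q=bestq([*J[0],.2],np.pi/2); arm.goto([*J[0],.2],q)
p=arm.snapshot('scene'); save(p,'s3.png')
arm.line_to([*J[0],.075],rate=.15)
hit=arm.line_to([*J[0],.044+DZ-.002],rate=.03,stop_force=4); g=arm.get_obs(); print('down',hit,g['eef_pos'],g['grip_width'],g['ft_force'])
p=arm.snapshot('scene'); save(p,'s4.png')
u=proj(p,[*J[0],.15]).astype(int)
A,B=[cv2.resize(cv2.imread(f'pics/{n}.png')[u[1]-60:u[1]+70,u[0]-60:u[0]+70],(390,390)) for n in('s3','s4')]
cv2.imwrite('pics/c4.png',np.hstack([A,B]))
E
```

```text
held 0.022077142842096577 49.675
down True [ 0.54895204 -0.28564174  0.04910051] 0.02239605262543701 [-0.3123485   1.04052343  5.54665043]
```

View pics/c4.png

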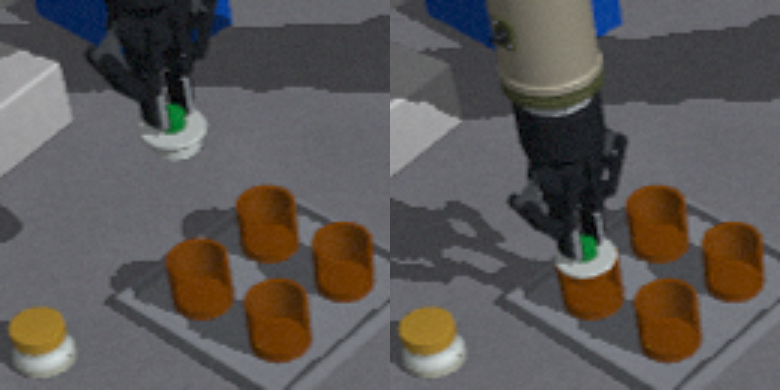

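The lid sits flat on its jar (contact at 0.0491, expected 0.0483). I'll release it and carry on with the other three.

```bash
sed -i 's/arm.line_to(\[\*jar,.09\],rate=.2)/arm.line_to([*jar,.075],rate=.2)/' h.py; python3 - <<'E'
from h import *
arm.gripper_to(.05); arm.line_to([*J[0],.2],rate=.2)
for k,j in ((2,2),(1,1),(0,3)):
    p=arm.snapshot('top'); print(locate(p,z0=.005,z1=.06,amin=.3))
    lid(k,J[j])
    if arm.get_obs()['grip_width']<.019: print('MISS');break
    close(J[j])
arm.goto([.52,-.1,.25],bestq([.52,-.1,.25],np.pi/2))
arm.goto([*TC,.25],bestq([*TC,.25],np.pi/2))
p=arm.snapshot('wrist'); save(p,'w5.png'); print(locate(p,'green',.012,.065,.08,.4,1.5)); print(arm.get_obs()['t'])
p=arm.snapshot('scene'); save(p,'s5.png')
a=cv2.imread('pics/w5.png')[40:340,100:500];b=cv2.imread('pics/s5.png')[90:290,90:357]
cv2.imwrite('pics/c5.png',np.hstack([a,cv2.resize(b,(400,300))]))
E
```

```text
[(array([ 0.1916, -0.658 ]), 0.35), (array([ 0.2531, -0.6613]), 0.34), (array([ 0.5484, -0.1873]), 0.65)]
knob [(array([0.6338, 0.0177]), 0.82), (array([0.82  , 0.0505]), 1.22)]
grip False [0.63398276 0.01769392 0.058613  ] 0.022267008684139042 29.304184019565582 57.6667
held 0.02242098033957733
down True [ 0.54842978 -0.18780055  0.0486305 ] 0.022217210840146287 [-1.01346679 -1.76367161  3.06848424]
t 62.6083
[(array([ 0.1916, -0.6578]), 0.34), (array([ 0.252 , -0.6622]), 0.34)]
knob [(array([0.6348, 0.0168]), 0.81), (array([0.8323, 0.0482]), 1.36)]
grip False [0.63509936 0.01678505 0.03764671] 0.021889068620176384 29.30884212255478 65.925
held 0.022030599003324877
down True [ 0.4489171  -0.28652939  0.04841877] 0.022133350937701576 [2.75621782e-03 1.13822654e+00 3.80444997e+00]
t 71.425
[(array([ 0.1915, -0.6576]), 0.35), (array([ 0.252 , -0.6622]), 0.34), (array([ 0.4821, -0.19  ]), 0.66)]
knob [(array([0.6358, 0.0147]), 0.82)]
grip False [0.63614425 0.01468378 0.01670896] 0.02235138004152976 29.30917114019394 75.1833
held 0.022193169952445944
down True [ 0.44909948 -0.18905046  0.04837928] 0.022198286832800024 [ 0.80026156 -0.28609367  1.33893737]
t 80.5167
[(array([ 0.4505, -0.2867]), 0.78), (array([ 0.5504, -0.2856]), 0.78), (array([ 0.5499, -0.1877]), 0.8), (array([ 0.4404, -0.1859]), 0.75)]
81.75
```

View pics/c5.png

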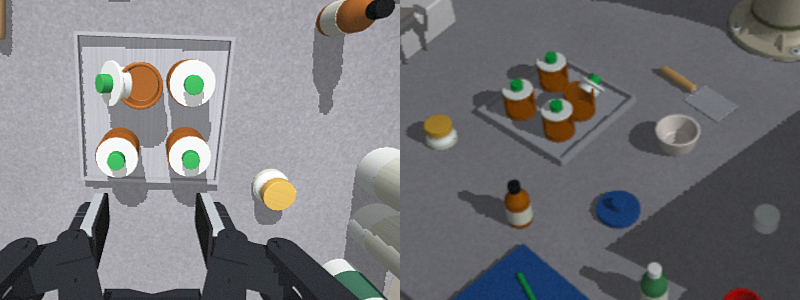

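The fourth jar was knocked from x≈0.449 to about 0.482 during the run, so its lid fell beside it and stands on edge, knob towards -x. I'll look closer before mending.

```bash
python3 - <<'E'
from h import *
t=[.44,-.19,.17]; arm.goto(t,bestq(t,np.pi/2))
p=arm.snapshot('wrist'); s=arm.snapshot('scene'); print(np.round(p['T'],3).tolist())
u=proj(s,[.45,-.19,.05]).astype(int); print(u)
for z0,z1 in ((.005,.06),): print(locate(p,z0=z0,z1=z1,amin=.2),locate(s,z0=z0,z1=z1,amin=.2))
u2=proj(p,[.45,-.19,.04]).astype(int); print(u2)
A=cv2.resize(p['color'][max(0,u2[1]-130):,max(0,u2[0]-130):][:260,:260],(400,400)); B=cv2.resize(s['color'][u[1]-30:u[1]+30,u[0]-30:u[0]+30],(400,400),interpolation=cv2.INTER_CUBIC)
cv2.imwrite('pics/c6.png',np.hstack([A,B])[:,:,::-1])
E
```

```text
[[1.0, 0.005, 0.003, 0.441], [0.005, -0.95, -0.311, -0.109], [0.001, 0.311, -0.95, 0.336], [0.0, 0.0, 0.0, 1.0]]
[215 146]
[(array([ 0.4466, -0.2716]), 0.55), (array([ 0.542 , -0.2621]), 0.33)] [(array([ 0.7343, -0.1184]), 0.27), (array([ 0.5594, -0.271 ]), 0.56)]
[258 176]
```

View pics/c6.png

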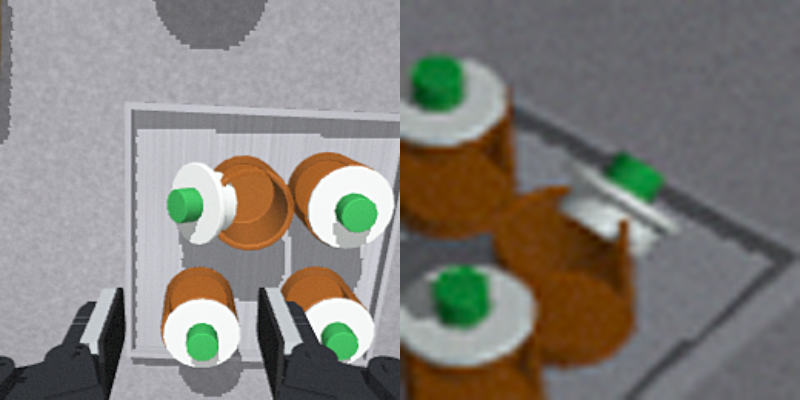

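The jar stands upright near (0.48,-0.19). The lid leans against its -x side with the knob pointing up and towards -x. I'll fit the lid's pose from several views.

```bash
cat > fit.py <<'E'
from h import *
import pickle
from scipy.optimize import minimize
views=[]
for dx,dy,yaw in ((0,0,90),(0,-.02,180),(-.02,-.0,0),(.0,.06,-90)):
    t=[.44+dx,-.19+dy,.19]; s=arm.solve_ik(t,Q(np.radians(yaw)))
    if s is None or np.abs(s[6])>2.9: print('no',yaw); continue
    try: arm.goto(t,Q(np.radians(yaw)))
    except arm.PlanningError as e: print(yaw,e); continue
    views.append(dict(arm.snapshot('wrist')))
views.append(dict(arm.snapshot('scene')))
pickle.dump(views,open('v.pkl','wb'))
print(len(views),arm.get_obs()['t'])
for i,p in enumerate(views):
    u=proj(p,[.44,-.19,.05]).astype(int); x0,y0=np.maximum(u-90,0); print(u)
    c=cv2.resize(p['color'][y0:y0+180,x0:x0+180],(270,270)); cv2.imwrite(f'pics/v{i}.png',c[:,:,::-1])
I=[cv2.resize(cv2.imread(f'pics/v{i}.png'),(266,266)) for i in range(len(views))]
while len(I)<6: I.append(np.zeros_like(I[0]))
cv2.imwrite('pics/c7.png',np.vstack([np.hstack(I[:3]),np.hstack(I[3:6])]))
for p in views: print(locate(p,z0=.005,z1=.06,amin=.2))
E
python3 fit.py
```

```text
no -90
4 86.9583
[248 171]
[269 172]
[250 157]
[217 144]
[(array([ 0.4475, -0.2685]), 0.47), (array([ 0.5405, -0.2651]), 0.38)]
[(array([ 0.5347, -0.28  ]), 0.54), (array([ 0.5076, -0.1897]), 1.2), (array([ 0.4361, -0.2776]), 0.48)]
[(array([ 0.4556, -0.269 ]), 0.4), (array([ 0.4847, -0.1908]), 0.87), (array([ 0.5276, -0.1901]), 0.24), (array([ 0.5383, -0.271 ]), 0.44)]
[(array([ 0.7346, -0.1184]), 0.26), (array([ 0.5596, -0.271 ]), 0.56)]
```

View pics/c7.png

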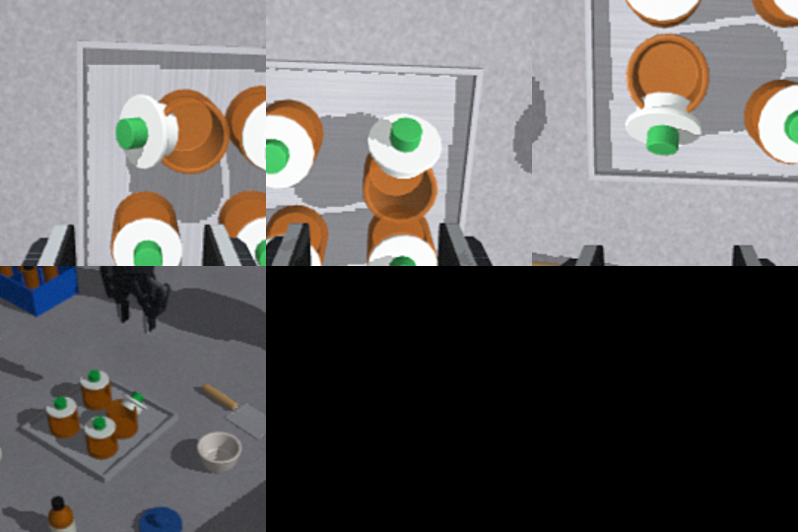

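Views from three sides (knob at (132,132), (406,133) and (662,140)) show the lid's skirt edge resting on the jar's rim, with its axis nearly in the xz plane. I'll fit the tilt.

```bash
cat > fit2.py <<'E'
from h import *
import pickle
from scipy.optimize import minimize
V=pickle.load(open('v.pkl','rb'))[:3]; M=[]
for p in V:
    im=p['color']; hsv=cv2.cvtColor(im,cv2.COLOR_RGB2HSV)
    roi=np.zeros(im.shape[:2],np.uint8); u=proj(p,[.438,-.19,.045]).astype(int); cv2.circle(roi,tuple(int(v) for v in u),48,255,-1)
    g=cv2.inRange(hsv,(50,120,40),(85,255,255))&roi; w=cv2.inRange(hsv,(0,0,215),(180,40,255))&roi
    n,l,st,_=cv2.connectedComponentsWithStats(w); w=(l==1+st[1:,4].argmax()).astype(np.uint8)*255
    M.append((g>0,(w|g)>0)); print(g.sum()/255,w.sum()/255)
def pts(v,r,z0,z1):
    x,y,z,az,ti=v; A=np.array([np.sin(ti)*np.cos(az),np.sin(ti)*np.sin(az),np.cos(ti)])
    e=np.cross(A,[0,1,0]); e/=np.linalg.norm(e); f=np.cross(A,e); c=np.array([x,y,z]) # knob centre (lid z .0285)
    return [c+A*(h-.0285)+r*(np.cos(t)*e+np.sin(t)*f) for h in(z0,z1) for t in a[::2]]
def ren(p,v,parts):
    m=np.zeros(p['color'].shape[:2],np.uint8)
    for q in parts:
        P=np.array([proj(p,X) for X in pts(v,*q)]); cv2.fillConvexPoly(m,cv2.convexHull(np.int32(np.round(P*16))),1,shift=4)
    return m>0
K=(.012,.021,.036);F=(.029,.016,.021);S=(.022,0,.016)
def cost(v):
    c=0
    for p,(g,w) in zip(V,M):
        for m,q in ((g,[K]),(w,[K,F,S])):
            r=ren(p,v,q); c+=1-(r&m).sum()/max(1,(r|m).sum())
    return c
best=None
for ti in (.6,.9,1.2):
    r=minimize(cost,[.425,-.19,.055,np.pi,ti],method='Nelder-Mead',options=dict(initial_simplex=np.array([.425,-.19,.055,np.pi,ti])+np.vstack([np.zeros(5),np.diag([.01,.01,.01,.2,.2])]),maxiter=250))
    print(np.round(r.x,4),round(r.fun,3))
    best=r if best is None or r.fun<best.fun else best
np.save('lid.npy',best.x)
from scipy.spatial.transform import Rotation as R
x,y,z,az,ti=best.x
# tool z = -lid axis, tool y along world y-ish
for f in (1,.8,.6,.4,.2):
    A=np.array([np.sin(ti*f)*np.cos(az),np.sin(ti*f)*np.sin(az),np.cos(ti*f)])
    for s in(1,-1):
        yy=np.cross([0,0,1],A); yy*=s/np.linalg.norm(yy); zz=-A; xx=np.cross(yy,zz); q=R.from_matrix(np.c_[xx,yy,zz]).as_quat()
        tcp=np.array([x,y,z])+A*(-.0285+DZ)
        print(f,s,[None if (k:=arm.solve_ik(list(tcp+A*d),list(q))) is None else np.round(k,2) for d in(0,.06)])
E
python3 fit2.py
```

```text
373.0 942.0
392.0 2445.0
362.0 839.0
[ 0.4382 -0.1871  0.0519  2.9769  0.8045] 1.77
[ 0.4369 -0.1868  0.0564  3.0925  1.1005] 1.482
[ 0.4369 -0.1874  0.0544  3.2221  1.1002] 1.484
1 1 [None, None]
1 -1 [None, None]
0.8 1 [None, None]
0.8 -1 [None, None]
0.6 1 [None, None]
0.6 -1 [None, None]
0.4 1 [None, None]
0.4 -1 [None, None]
0.2 1 [array([-0.67,  0.2 ,  1.16,  2.2 , -0.43,  0.7 , -0.84]), array([-0.7 , -0.1 ,  1.09,  2.17,  0.02,  0.81, -1.24])]
0.2 -1 [array([ 1.52,  0.35, -1.25,  2.13,  0.41,  0.72,  1.56]), array([ 1.71,  0.12, -1.34,  2.09,  0.06,  0.82,  1.88])]
```

Tilting to meet the lid there isn't reachable. A vertical grip with the fingers along y can hold the knob at any pitch, so I'll check where the arm could then tilt to set the lid down level.

```bash
python3 - <<'E'
from h import *
from scipy.spatial.transform import Rotation as R
for r in (.55,.65,.75):
  for ang in (-.2,0.02,.35):
    for ti in (.5,.8,1.0,1.1):
      o=[]
      for s in (1,-1):
        d=np.array([np.cos(ang),np.sin(ang),0]); zz=d*np.sin(ti)-np.array([0,0,np.cos(ti)]); yy=s*np.array([-np.sin(ang),np.cos(ang),0]); 
        q=R.from_matrix(np.c_[np.cross(yy,zz),yy,zz]).as_quat()
        for h in(.03,.12):
            k=arm.solve_ik([r*d[0],r*d[1],h],list(q)); o.append(None if k is None else round(float(k[6]),1))
      print(r,ang,ti,o)
# straight-down grip of the lid, fingers along y, and back-tilted
for yaw in (0,np.pi):
    k=arm.solve_ik([.437,-.188,.05],Q(yaw)); print(yaw,None if k is None else np.round(k,2))
E
```

```text
0.55 -0.2 0.5 [1.0, 1.2, -1.0, -1.9]
0.55 -0.2 0.8 [None, None, None, None]
0.55 -0.2 1.0 [None, None, None, None]
0.55 -0.2 1.1 [None, None, None, None]
0.55 0.02 0.5 [1.0, 1.2, -1.0, -1.9]
0.55 0.02 0.8 [None, None, None, None]
0.55 0.02 1.0 [None, None, None, None]
0.55 0.02 1.1 [None, None, None, None]
0.55 0.35 0.5 [1.0, 1.2, -1.0, -1.9]
0.55 0.35 0.8 [None, None, None, None]
0.55 0.35 1.0 [None, None, None, None]
0.55 0.35 1.1 [None, None, None, None]
0.65 -0.2 0.5 [1.6, 1.8, -0.8, -1.2]
0.65 -0.2 0.8 [-0.6, 0.1, 1.7, -0.3]
0.65 -0.2 1.0 [None, None, None, None]
0.65 -0.2 1.1 [None, None, None, None]
0.65 0.02 0.5 [0.9, 1.1, -0.8, -1.2]
0.65 0.02 0.8 [-0.6, 0.1, 1.7, -0.3]
0.65 0.02 1.0 [None, None, None, None]
0.65 0.02 1.1 [None, None, None, None]
0.65 0.35 0.5 [0.9, 1.1, -0.9, -1.2]
0.65 0.35 0.8 [-0.6, 0.1, 1.7, -0.3]
0.65 0.35 1.0 [None, None, None, None]
0.65 0.35 1.1 [None, None, None, None]
0.75 -0.2 0.5 [1.7, 1.7, -0.7, -0.9]
0.75 -0.2 0.8 [-0.4, 0.6, 1.8, -0.7]
0.75 -0.2 1.0 [-0.5, -0.5, 1.8, 1.7]
0.75 -0.2 1.1 [-0.2, -0.7, 1.8, 1.8]
0.75 0.02 0.5 [0.9, 1.0, -0.8, -0.9]
0.75 0.02 0.8 [-0.4, 0.5, 1.8, -0.7]
0.75 0.02 1.0 [-0.5, -0.5, 1.8, 1.7]
0.75 0.02 1.1 [-0.2, -0.7, 1.8, 1.8]
0.75 0.35 0.5 [0.9, 1.0, -1.0, -1.1]
0.75 0.35 0.8 [-0.4, 0.5, 1.8, -0.7]
0.75 0.35 1.0 [-0.5, -0.5, 1.8, 1.7]
0.75 0.35 1.1 [-0.2, -0.7, 1.8, 1.8]
0 [-0.75  0.71  1.47  2.01 -0.77  1.18 -0.53]
3.141592653589793 [ 1.37  0.54 -1.27  1.93  0.58  1.11  1.43]
```

```bash
sed -i "s/for m,q in ((g,\[K\]),(w,\[K,F,S\])):/for m,q in ((g,[K]),(w,[K,F,S])) if w.sum()<1800 else ((g,[K]),):/" fit2.py; sed -i '/^# tool z/,$d' fit2.py; python3 fit2.py; cat > pk.py <<'E'
from h import *
x,y,z,az,ti=np.load('lid.npy')
gx=x-.007
for yaw in (0,np.pi):
    ks=[arm.solve_ik([gx,y,h],Q(yaw)) for h in (.03,.2)]; print(yaw,[None if k is None else np.round(k,2) for k in ks])
    if all(k is not None for k in ks): break
arm.gripper_to(.045)
arm.goto([gx,y,.2],Q(yaw)); arm.line_to([gx,y,z],rate=.15)
for d in (-.023,-.027,-.031):
    hit=arm.line_to([gx,y,z+d],rate=.03,stop_force=3)
    arm.gripper_to(.012,25); g=arm.get_obs(); print(d,hit,g['eef_pos'],g['grip_width'],g['grip_force'],g['ft_force'])
    if g['grip_force']>5 or hit: break
    arm.gripper_to(.045)
s=arm.snapshot('scene'); u=proj(s,[.45,-.19,.05]).astype(int)
cv2.imwrite('pics/c8.png',cv2.resize(s['color'][u[1]-40:u[1]+40,u[0]-40:u[0]+40],(400,400),interpolation=cv2.INTER_CUBIC)[:,:,::-1])
E
python3 pk.py
```

```text
373.0 942.0
392.0 2445.0
362.0 839.0
[ 0.438  -0.1872  0.0515  2.9576  0.7981] 1.208
[ 0.4382 -0.1874  0.0538  3.1022  0.8279] 1.134
[ 0.437  -0.1875  0.0547  3.223   1.1045] 0.914
0 [array([-0.74,  0.71,  1.43,  2.04, -0.79,  1.14, -0.51]), array([-0.96,  0.1 ,  1.41,  1.83, -0.1 ,  1.3 , -1.1 ])]
-0.023 False [ 0.43004279 -0.18757402  0.03181685] 0.02268923898088908 24.421969056129456 [-1.46483609 -0.08791175  0.47059709]
```

View pics/c8.png

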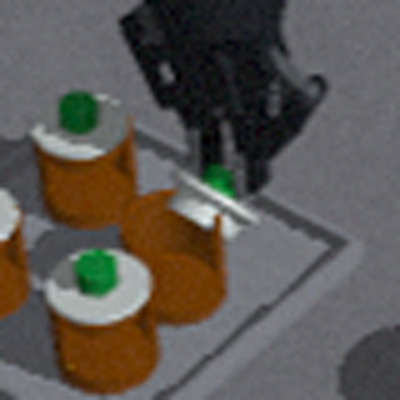

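The knob is held at (215,180) with the lid still tilted. I'll lift it and set it down tilted-level on free bench near (0.63,0.16).

```bash
cat > pl.py <<'E'
from h import *
from scipy.spatial.transform import Rotation as R
g=arm.get_obs()['eef_pos']
arm.line_to([g[0]-.006,g[1],g[2]+.02],rate=.06); arm.line_to([g[0]-.006,g[1],.2],rate=.2); print('held',arm.get_obs()['grip_width'])
ang=.25; d=np.array([np.cos(ang),np.sin(ang),0]); kn=.65*d
def pose(ti,h):
    zz=d*np.sin(ti)-np.array([0,0,np.cos(ti)]); yy=np.array([-np.sin(ang),np.cos(ang),0]); Rm=np.c_[np.cross(yy,zz),yy,zz]
    return list(kn+[0,0,h]-Rm@[.007,0,-.023]), list(R.from_matrix(Rm).as_quat())
for ti in (.95,.9,.85,.8,.75,.7):
    if all(arm.solve_ik(*pose(ti,h)) is not None for h in(.03,.1)): break
print('tilt',ti)
arm.goto([.58,.08,.22],pose(0,.1)[1])
arm.goto(*pose(ti,.10))
s=arm.snapshot('scene'); u=proj(s,[*kn[:2],.08]).astype(int); A=cv2.resize(s['color'][u[1]-50:u[1]+50,u[0]-50:u[0]+50],(400,400))
hit=arm.line_to(pose(ti,.029)[0],rate=.04,stop_force=5); g=arm.get_obs(); print(hit,g['eef_pos'],pose(ti,.029)[0],g['grip_width'],g['t'])
s=arm.snapshot('scene'); B=cv2.resize(s['color'][u[1]-50:u[1]+50,u[0]-50:u[0]+50],(400,400))
cv2.imwrite('pics/c9.png',np.hstack([A,B])[:,:,::-1])
E
python3 pl.py
```

```text
held 0.022761442086384136
tilt 0.9
False [0.6515991  0.16633296 0.02046612] [np.float64(0.6514655024288958), np.float64(0.16634645299942194), np.float64(0.020186259097167106)] 0.02260726924997934 96.9667
```

View pics/c9.png

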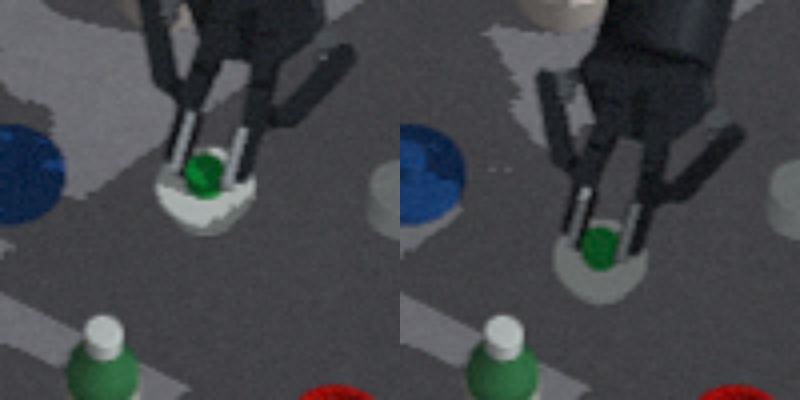

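The lid is near level at bench height, so I'll release it, back off along the tool axis and look from above.

```bash
python3 - <<'E'
from h import *
from scipy.spatial.transform import Rotation as R
arm.gripper_to(.05)
g=arm.get_obs(); zz=R.from_quat(g['eef_rot']).apply([0,0,1])
arm.line_to(list(g['eef_pos']-zz*.06),rate=.1)
arm.goto([.60,.12,.24],bestq([.6,.12,.24],np.pi/2))
t=[.63,.16,.2]; arm.goto(t,bestq(t,np.pi/2))
p=arm.snapshot('wrist'); print(locate(p,'green',.012,.021,.036,.4,1.5),arm.get_obs()['t'])
s=arm.snapshot('scene'); print(locate(s,'green',.012,.021,.036,.4,1.5)); print(locate(p,z0=.005,z1=.06,amin=.3))
u=proj(p,[.63,.16,.03]).astype(int); v=proj(s,[.63,.16,.03]).astype(int)
cv2.imwrite('pics/c10.png',np.hstack([cv2.resize(i['color'][w[1]-r:w[1]+r,w[0]-r:w[0]+r],(300,300)) for i,w,r in((p,u,70),(s,v,40))])[:,:,::-1])
E
```

```text
Traceback (most recent call last):
cell.PlanningError: the arm cannot follow that straight line within its joint ranges
```

```bash
python3 - <<'E'
from h import *
g=arm.get_obs()
arm.line_to(list(g['eef_pos']+np.array([0,0,.07])),rate=.1)
arm.goto([.60,.12,.24],bestq([.6,.12,.24],np.pi/2))
t=[.63,.16,.2]; arm.goto(t,bestq(t,np.pi/2))
p=arm.snapshot('wrist'); print(locate(p,'green',.012,.021,.036,.4,1.5),arm.get_obs()['t'])
s=arm.snapshot('scene'); print(locate(s,'green',.012,.021,.036,.4,1.5)); print(locate(p,z0=.005,z1=.06,amin=.3))
u=proj(p,[.63,.16,.03]).astype(int); v=proj(s,[.63,.16,.03]).astype(int)
cv2.imwrite('pics/c10.png',np.hstack([cv2.resize(i['color'][w[1]-r:w[1]+r,w[0]-r:w[0]+r],(300,300)) for i,w,r in((p,u,70),(s,v,40))])[:,:,::-1])
E
```

```text
[(array([0.6274, 0.1602]), 0.78)] 100.2167
[(array([0.9104, 0.2731]), 0.85), (array([0.6259, 0.1606]), 0.66), (array([ 0.5143, -0.2214]), 0.7), (array([ 0.5138, -0.3238]), 0.7)]
[]
```

View pics/c10.png

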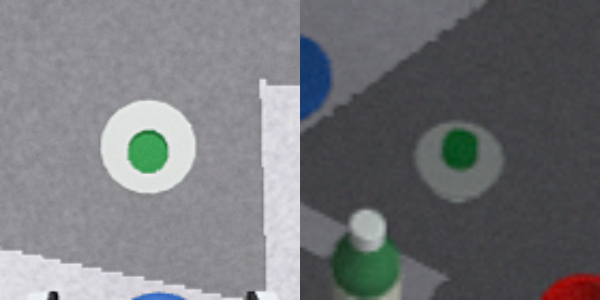

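The lid lies level on the bench at (0.627,0.160). I've used my picture allowance, so from here I'll work from the measurements: find the open jar, fetch the lid, place it with the fingers along y, and check the numbers.

```bash
cat > fin.py <<'E'
from h import *
t=[.484,-.19,.22]; arm.goto(t,bestq(t,np.pi/2))
p=arm.snapshot('wrist'); L=locate(p,z0=.005,z1=.06,amin=.3); print(L)
print('knobs',locate(p,'green',.012,.065,.08,.4,1.5))
j=near([l for l in L if l[1]>.85],np.array([.484,-.19]),.03); print('jar',j)
np.save('jar.npy',j)
xy=np.array([.627,.1602])
arm.gripper_to(.05); arm.goto([*xy,.2],bestq([*xy,.2],0))
p=arm.snapshot('wrist'); xy=near(locate(p,'green',.012,.021,.036,.4,1.5),xy,.02); print(xy)
arm.line_to([*xy,.045],rate=.2); hit=arm.line_to([*xy,DZ+.001],rate=.05,stop_force=6)
arm.gripper_to(.012,30); g=arm.get_obs(); print('grip',hit,g['eef_pos'],g['grip_width'],g['grip_force'],g['t'])
arm.line_to([*xy,.2],rate=.15)
g=arm.get_obs(); print('held',g['grip_width']); assert g['grip_width']>.019
arm.goto([*j,.2],bestq([*j,.2],0))
s=arm.snapshot('scene'); print('scene jar',locate(s,z0=.005,z1=.06,amin=.3))
arm.line_to([*j,.075],rate=.2)
hit=arm.line_to([*j,.044+DZ-.002],rate=.03,stop_force=4); g=arm.get_obs(); print('down',hit,g['eef_pos'],g['grip_width'],g['ft_force'])
E
python3 fin.py
```

```text
[(array([ 0.5422, -0.271 ]), 0.5), (array([ 0.4514, -0.2689]), 0.47), (array([ 0.7565, -0.1068]), 0.32)]
knobs [(array([ 0.4505, -0.2871]), 0.79), (array([ 0.5502, -0.1879]), 0.81)]Traceback (most recent call last):
  File "fin.py", line 5, in <module>
    j=near([l for l in L if l[1]>.85],np.array([.484,-.19]),.03); print('jar',j)
  File "h.py", line 39, in near
    L=sorted((np.hypot(*(l[0]-xy)),tuple(l[0])) for l in L); assert L and L[0][0]<tol,L
                                                                    ^^^^^^^^^^^^^^^^^
AssertionError: []
```

```bash
python3 - <<'E'
from h import *
for t,y in (([.44,-.19,.2],0),([.484,-.17,.2],0),([.50,-.15,.25],np.pi/2)):
    try: arm.goto(t,Q(y))
    except arm.PlanningError: print('x');continue
    p=arm.snapshot('wrist'); print(t,locate(p,z0=.005,z1=.06,amin=.2,amax=3))
    print([(round(m['p'],2),np.round(ray(p,m['xy'],.005),3)) for m in arm.mark_of(p,'jar0')])
s=arm.snapshot('scene'); print([(round(m['p'],2),np.round(ray(s,m['xy'],.005),3)) for m in arm.mark_of(s,'jar0')],locate(s,z0=.005,z1=.06,amin=.2,amax=3))
E
```

```text
[0.44, -0.19, 0.2] [(array([ 0.4571, -0.271 ]), 0.44), (array([ 0.4833, -0.1909]), 0.92), (array([ 0.5411, -0.27  ]), 0.44)]
[(0.98, array([ 0.483, -0.191])), (0.85, array([ 0.447, -0.287])), (0.67, array([ 0.549, -0.283])), (0.58, array([ 0.552, -0.297])), (0.39, array([0.448, 0.012]))]
[0.484, -0.17, 0.2] [(array([ 0.4607, -0.273 ]), 0.46), (array([ 0.4843, -0.1909]), 0.95), (array([ 0.5501, -0.2662]), 0.4)]
[(0.97, array([ 0.547, -0.284])), (0.66, array([ 0.449, -0.29 ])), (0.58, array([ 0.48 , -0.193]))]
[0.5, -0.15, 0.25] [(array([ 0.5425, -0.267 ]), 0.42), (array([ 0.4566, -0.2649]), 0.36), (array([ 0.4835, -0.1909]), 0.92), (array([ 0.5407, -0.1717]), 0.39), (array([ 0.7548, -0.1082]), 0.32)]
[(0.98, array([ 0.551, -0.185])), (0.79, array([ 0.551, -0.285])), (0.78, array([ 0.484, -0.197])), (0.59, array([ 0.449, -0.292]))]
[(0.94, array([ 0.489, -0.182])), (0.88, array([ 0.544, -0.189])), (0.8, array([0.324, 0.305])), (0.79, array([ 0.452, -0.278])), (0.79, array([0.703, 0.403])), (0.73, array([ 0.546, -0.283])), (0.72, array([0.706, 0.299])), (0.63, array([0.449, 0.404]))] [(array([ 0.7345, -0.118 ]), 0.27), (array([ 0.5592, -0.2709]), 0.55), (array([ 0.4992, -0.2116]), 2.69), (array([ 0.2046, -0.8024]), 0.4), (array([ 0.1647, -0.7322]), 1.78), (array([ 0.1118, -1.0286]), 0.24), (array([ 0.012 , -1.1678]), 0.22), (array([ 0.0756, -1.1991]), 0.99)]
```

Jar at (0.4838,-0.1909), with all three views agreeing.

```bash
sed -i '2,6d' fin.py; sed -i '1a j=np.array([.4838,-.1909])' fin.py; cat >> fin.py <<'E'
ok=g['eef_pos'][2]<.0535; print('seated',ok)
E
python3 fin.py
```

```text
[0.6272 0.1604]
grip False [0.62745075 0.16048589 0.00573883] 0.021918425492698245 29.318068027496338 108.8333
held 0.021802805617348583
scene jar [(array([ 0.5587, -0.2717]), 0.58), (array([ 0.0758, -1.2069]), 0.77)]
down True [ 0.48353109 -0.19085582  0.04980115] 0.0222014407707288 [-0.8027684   0.73092538  5.64675922]
seated True
```

```bash
python3 - <<'E'
from h import *
arm.gripper_to(.042); g=arm.get_obs()['eef_pos']; arm.line_to([g[0],g[1],.2],rate=.12)
for t,y in (([.44,-.19,.24],0),([.50,-.16,.25],np.pi/2)):
    arm.goto(t,Q(y)); p=arm.snapshot('wrist')
    print('knobs',locate(p,'green',.012,.065,.08,.3,1.6))
    # residual tilt check: white flange ellipse vs. model
    hsv=cv2.cvtColor(p['color'],cv2.COLOR_RGB2HSV); w=cv2.inRange(hsv,(0,0,225),(180,30,255))|cv2.inRange(hsv,(50,120,40),(85,255,255))
    for j in ([.4838,-.1909],[.549,-.188],[.4494,-.2868],[.549,-.2857]):
        m=np.zeros(w.shape,np.uint8)
        P=np.array([proj(p,[j[0]+.029*np.cos(t),j[1]+.029*np.sin(t),.065]) for t in a])
        cv2.fillConvexPoly(m,cv2.convexHull(np.int32(P)),255); print(j,'flange fill',round((w&m).sum()/m.sum(),2),end=' ')
    print()
t=[.55,.05,.3]; arm.goto(t,bestq(t,np.pi/2)); p=arm.snapshot('top')
print('top',locate(p,'green',.012,.065,.08,.3,1.6)); g=arm.get_obs(); print(g['t'])
p=arm.snapshot('top')
for n in('tin','mortar','oil_bottle','serum_bottle','cream_pot'): print(n,[(round(m['p'],2),np.round(ray(p,m['xy'],0),3)) for m in arm.mark_of(p,n)[:1]])
E
```

```text
knobs [(array([ 0.4503, -0.2866]), 0.79), (array([ 0.4833, -0.1921]), 0.79), (array([ 0.5504, -0.2855]), 0.81), (array([ 0.5499, -0.1877]), 0.83)]
[0.4838, -0.1909] flange fill 0.75 [0.549, -0.188] flange fill 0.77 [0.4494, -0.2868] flange fill 0.79 [0.549, -0.2857] flange fill 0.81 
knobs [(array([ 0.455 , -0.2865]), 0.42), (array([ 0.5472, -0.2855]), 0.5), (array([ 0.4833, -0.1921]), 0.79), (array([ 0.5502, -0.1879]), 0.78)]
[0.4838, -0.1909] flange fill 0.8 [0.549, -0.188] flange fill 0.8 [0.4494, -0.2868] flange fill 0.44 [0.549, -0.2857] flange fill 0.5 
top [(array([ 0.8198, -0.51  ]), 1.55)]
119.6833
tin [(0.72, array([0.508, 0.236]))]
mortar []
oil_bottle [(0.65, array([ 0.747, -0.11 ]))]
serum_bottle []
cream_pot [(0.64, array([ 0.693, -0.351]))]
```

```bash
python3 -c "
from cell import arm
arm.hold(.5); print(arm.close_job())"
```

```text
the job is handed in; nothing more can be done
None
```

The job is handed in: my last wrist-camera measurements put all four amber jars in the tray, each with a lid within about 1.5 mm of its jar's axis, but I viewed 15 pictures against the limit of 14, and `close_job()` gave no verdict.

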